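Slide the battery pack onto the market scale's shoe

ROBOT

A 7-joint arm with a two-finger parallel gripper is mounted at the origin on the work surface. World frame = base frame: x ahead of the robot, y to its left, z up, the work surface at z = 0. Lengths are in m, angles in rad, forces in N, time in s.
With the tool pointing down it reaches from about 0.425 to 0.95 m from the base axis. Payload 16.7 kg.
Tool frame: the origin (TCP) lies on the centre line of the jaws, within the pads' length; the fingertips stand 22 mm ahead of it and the grasp point (between the pads) lies 3 mm ahead of it; z points along the fingers, x is the direction in which the jaws open and shut, and the axes are right-handed (so a half turn about z gives the same grasp; the last joint's range is limited). The gripper opens to 94 mm and grips with 3 to 60 N. Pads are 16 mm wide; open, the fingers measure 119 mm over their backs; the gripper's body (75 mm by 177 mm) begins 78 mm behind the grasp point.
Start: joints at [-1.44, 0.426, 0.074, 1.606, -0.034, 1.111, -0.067], TCP at [0.186, 0.649, 0.227] pointing down, gripper open.
Joint ranges: [-2.85, 2.85], [-0.5, 2.14], [-1.23, 1.37], [0.21, 2.46], [-1.02, 4.16], [0.16, 2.05], [-2.73, 2.73]. Speed limits (rad/s): [1.89, 1.89, 2.39, 2.39, 3.01, 3.01, 3.01].

INTERFACE

Orientations are given as a rotation vector (axis times angle).
In Python, from workcell import * gives the robot as it stands.
- The arm moves only by the tool move_arm, never from a script. Its argument "motion" is a list of rows, each an object with "slide": the shift along the tool's x, y, z in mm, a list of three; "delta_rot": the turn, a rotation vector about the tool's x, y, z in degrees, a list of three. A call has 1 to 20 rows; each row shifts and turns the commanded pose from where the row before left it, along the tool's axes as they then stand; what a row does not reach is not made up. A row lasts 1/10 s, in which the tool goes at most 50 mm and 8.59 degrees, less where a joint would pass 70% of its speed; a pose out of reach is approached as far as the arm can. A call is refused whole if a number of a shift passes 50 or a number of a turn 8.59, either way. A call with a gripper value outside its range is refused whole. "gripper" is the opening, from 0 (shut) to 1 (fully open), set as the call begins (left out, the last holds). The fingers move at their own pace and stop on an object; "force" is the grip in N (left out, the last holds). Time passes only in rows, so rows that do not move let the fingers close. It gives the time, the measured TCP pose, the force and the opening at its end, in the units of the state.
- get_obs(): the state, without advancing time (a new reading comes with each control period).
- capture(name): name is "scene" or "top" or "wrist"; returns a dict with "frame" (420x560x3 uint8, red, green, blue), "z_map" (420x560 float32, m along the optical axis (not along the pixel's ray), 0 where there is no reading), "vertical_fov" (degrees; the focal length in pixels is half the picture's height over the tangent of half this angle, whatever the lens; pixels are square), "cx", "cy" (the principal point, pixels), "cam_to_world" (4x4, takes a point from camera to world coordinates). Camera axes: x right, y up, looking along -z (the intrinsics and any distortion apply to the point x, -y, -z); pixel columns grow to the right and rows downward; lengths in m; the calibration is good to about 2 mm. A picture is of the moment at which its call begins.
- close_job(): hands the job in, once; it reports no verdict.
Trained networks look in the newest picture that a camera, given by its name, has taken for a name from the list of things; names that differ only in an ending like _2 or _b are one class to them, and where a whole thing is asked for, a point or a joint stands for the part that bears it (a point fixed in the world has none). Each returns a list of dicts, best first, with "score" (0 to 1); they miss things now and then, are a little off and sometimes report something else, mostly with a low value. They report only what shows in the picture. A call takes as long as a camera call. They do not tell look-alikes from the thing itself.
- trace(camera, query): "mask" (420x560 bool, what is visible of it) and "bbox" ([left, top, width, height] in pixels, round what is visible of it).
- place_of(camera, query): "location" ([column, row] in pixels: a listed point, or the origin of a listed thing).
The state is a dict: "t": time; "qpos": joint angles; "joint_velocities": joint speeds; "effort": joint torques, N m; "position": TCP position; "tcp_rot": TCP orientation; "contact_force": force on the tool from outside, world axes, zero at the start; "ft_torque": the same for the moment, N m; "opening": opening from 0.0 (shut) to 1.0 (fully open).
Only numpy, scipy, OpenCV 4.12 (cv2) and the standard library are available. Lean on these libraries where they do the work, as an engineer would, in place of code of your own. Each camera call takes 0.05 s, during which the arm holds its last target. There are 200 camera calls.

TASK

The stall's weighing scale has no power. Take the battery pack whose flanged foot fits the scale's battery shoe (the smaller of the two packs with a flanged foot), set it down on the open landing of the shoe and slide it along under the two lips towards the scale until it clicks fully home against the stop, then let go of it. Leave the big lantern pack where it is.

Things in the scene. Friction and masses are not known exactly. Their poses are not given: they have to be found in the camera images.
- pack_center (a point): Centre of the scale's loose black battery pack, 68 mm tall, 0.3-0.6 kg: flanged foot 76 (x) by 70 (y) by 11 mm thick, above it a body 48 (x) by 40 mm (y). Grip the body across y, fingertips at least 28 mm above its underside so as to clear the lips. z up. A groove across the middle of its underside takes the detent; a half turn makes no difference. It stands right of the scale, beside the big pack and a brick.
- shoe_home (a point): Point on the shoe's level floor (30 mm above table) under the middle of the pack when home (pack centre 34 mm above it). x along rail towards the fixed grey scale. Stop face at x 40 mm: pack's middle can reach x 2. From x -38 on: walls 80 mm apart; from x -20 lips with 55 mm gap, underside 14.5, top 18.5 mm above floor. Sprung roller at x 0 snaps into the groove; sliding takes 5-15 N (slick floor). Scale 78 mm tall.
- shoe_landing (a point): Point on the same floor, same axes, 100 mm before shoe_home: middle of the open landing (138 mm wide) where the pack is set down, its x along the rail, then slid, still held, 102 mm along +x. Towards the rail, guides 12 mm high narrow from 122 to 80 mm apart over x 26 to 62 mm, and the lips' mouths turn up to 24 mm above the floor at x 62 mm.
- bigpack_center (a point): Centre of the big lantern pack, loose, black, 0.8 kg, 76 mm tall: same form but larger, foot 104 by 100 mm, body 88 by 68 mm. It does not fit this shoe. Leave it. Big pack, right pack and a plain black brick (72 by 46 by 50 mm, no foot; not needed) stand some 160 mm apart in any order.
Things that resemble listed ones, but are neither listed nor needed, are in the scene too. What is shaped like the part that bears pack_center but blue or purple is not meant.

How it is judged:
At the end, for the whole second after the job is handed in: The battery pack rests still and upright in the shoe, its foot under the lips and fully home in the detent: its middle within 6 mm of the home point along the rail, 8 mm across it and 6 mm in height, and within 10 degrees of the rail (x of pack_center in the frame of shoe_home between -0.006 and 0.006 m and y of pack_center in the frame of shoe_home between -0.008 and 0.008 m and z of pack_center in the frame of shoe_home between 0.028 and 0.04 m and angle between the x axis of pack_center and the x axis of shoe_home, either way round below 0.17 rad and angle between pack_center's own z axis and vertical below 0.12 rad and linear speed of pack below 0.02 m/s); the robot touches nothing.
It fails at once if the big lantern pack is moved more than 40 mm (distance of bigpack_center from where it was at the start of the episode above 0.04 m).
It also fails if it takes over 45 s, if anything falls off the work surface, if the arm or the gripper's body presses on something with over 40 N, if the wrist force passes 120 N, or if a joint passes its speed limit or range.

## Working session

There is one attempt and no reset: what is moved stays moved. The work goes in short steps, Python scripts to look and compute and a tool call to move; the robot and the scene stay as the last step left them, time stands still between calls to the robot, and variables do not carry over. Pictures are saved under pics/ and viewed, about 8 in all and at most 12, crops included, and the job is handed in when it is done.

Besides the shell and the picture viewer there is one more tool, called after ">>>" in YAML: its name, and indented under it one key for each argument. move_arm: Moves the arm, as the interface text tells. Its arguments: {"type":"object","properties":{"motion":{"type":"array"},"gripper":{"type":"number"},"force":{"type":"number"}},"required":["motion"]}

```bash
mkdir -p pics; cat > h.py <<'E'
from workcell import *
import numpy as np, cv2
def cloud(c):
    z=c["z_map"];H,W=z.shape;f=H/2/np.tan(np.radians(c["vertical_fov"])/2)
    v,u=np.mgrid[:H,:W]
    p=np.stack([(u-c["cx"])/f*z,-(v-c["cy"])/f*z,-z,np.ones_like(z)],-1)@np.array(c["cam_to_world"]).T
    p=p[...,:3]; p[z==0]=np.nan
    return p
def save(c,n,crop=None,s=1):
    im=c["frame"][...,::-1]
    if crop: im=im[crop[1]:crop[3],crop[0]:crop[2]]
    cv2.imwrite("pics/"+n,cv2.resize(im,None,fx=s,fy=s,interpolation=cv2.INTER_CUBIC))
E
python3 - <<'E'
from h import *
ims=[]
for n in ["scene","top"]:
    c=capture(n); save(c,n+".png",s=1.4); P=cloud(c); np.save(n+".npy",P)
    print(n,np.array(c["cam_to_world"]).round(3).tolist(),c["vertical_fov"],c["cx"],c["cy"],[k for k in c])
    for q in ["pack_center","bigpack_center","shoe_home","shoe_landing"]:
        for r in place_of(n,q):
            u,v=np.round(r["location"]).astype(int); print(q,r["score"],u,v,P[min(v,419),min(u,559)].round(3))
        for r in trace(n,q): print("  mask",r["bbox"],r["score"],r["mask"].sum())
print(get_obs())
E
```

```text
scene [[0.517, -0.731, 0.446, 0.849], [0.856, 0.436, -0.277, -0.259], [0.009, 0.525, 0.851, 0.676], [0.0, 0.0, 0.0, 1.0]] 56.7973281688512 278.8240611652153 216.6329996864227 ['frame', 'z_map', 'vertical_fov', 'cx', 'cy', 'cam_to_world']
pack_center 0.8 301 298 [ 0.68  -0.108  0.058]
pack_center 0.73 288 168 [0.441 0.014 0.066]
pack_center 0.73 146 338 [ 0.613 -0.35   0.067]
pack_center 0.72 220 208 [ 0.451 -0.144  0.057]
pack_center 0.64 292 229 [ 0.562 -0.052  0.061]
  mask [198.8, 185.7, 48.5, 47.8] 0.92 1455
  mask [124.3, 315.6, 53.8, 57.6] 0.87 2041
  mask [272.2, 210.2, 39.4, 45.5] 0.86 1385
  mask [275.4, 276.0, 46.9, 42.1] 0.7 1693
  mask [264.1, 149.6, 42.9, 44.7] 0.57 1176
bigpack_center 0.56 149 254 [ 0.485 -0.293  0.075]
  mask [124.0, 220.8, 61.2, 72.7] 0.94 3339
  mask [330.0, 131.7, 225.8, 201.6] 0.81 22952
shoe_landing 0.85 366 154 [0.471 0.197 0.03 ]
  mask [325.7, 128.8, 232.4, 210.0] 0.64 22947
top [[0.105, 0.972, -0.212, 0.408], [-0.994, 0.103, -0.023, -0.054], [-0.001, 0.213, 0.977, 0.732], [0.0, 0.0, 0.0, 1.0]] 56.76867450793675 280.19432406738997 209.700930666
[... 990 characters left out ...]
 'qpos': array([-1.44050108,  0.42609591,  0.07391159,  1.60597585, -0.03409045,
        1.11080413, -0.06709341]), 'joint_velocities': array([-1.65422276e-03,  8.37977606e-05,  3.15015509e-05,  5.63469414e-04,
        7.20058671e-04, -2.82150338e-04, -2.62827500e-04]), 'effort': array([-7.90090853e-04, -9.35518026e+01,  3.66230406e+00, -4.54567194e+01,
       -4.91252868e-02,  1.33800338e-02,  1.60060688e-05]), 'position': array([0.18642758, 0.64872025, 0.22748054]), 'tcp_rot': array([ 2.50955302e+00,  1.88990496e+00, -4.87811424e-05]), 'contact_force': array([-0.46611947, -0.39834891,  0.33016875]), 'ft_torque': array([ 0.0445158 , -0.00438884,  0.04140573]), 'opening': 0.9982065488041013}
```

View pics/top.png

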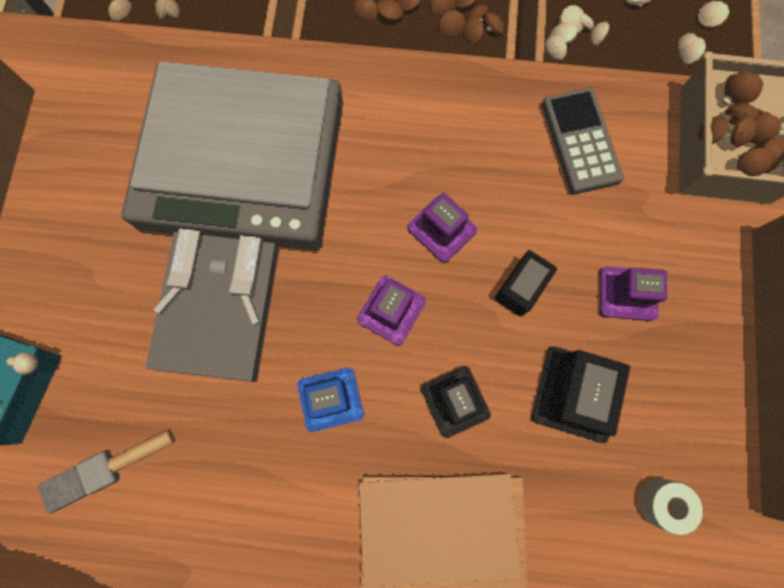

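View pics/scene.png

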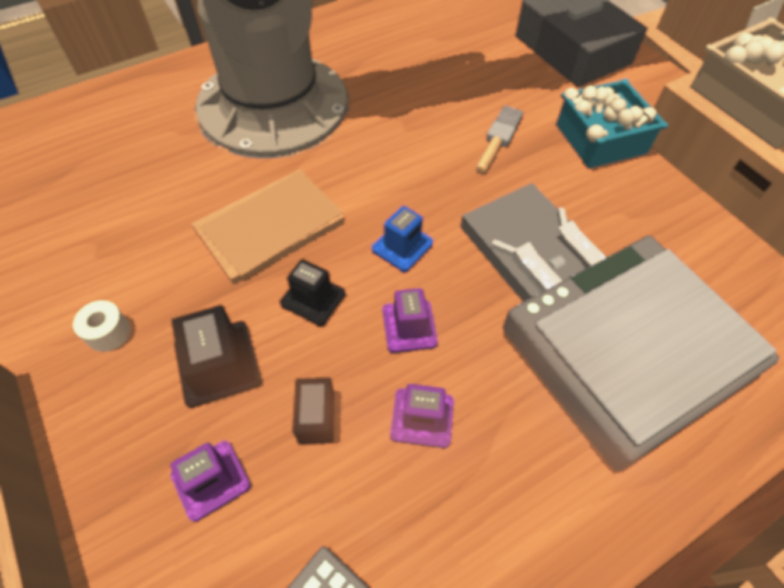

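Top view, unscaled pixels. The candidates are:
- small black pack with a flange at (326,287)
- big lantern pack at (418,283)
- plain black brick at (375,202)
- blue look-alike at (236,285)
- purple look-alikes at (280,221), (316,162) and (452,209)

By the description I choose the black one at (326,287). The shoe lies left of the packs, with its rail running up to the scale. I'll check the choice in a crop and measure.

```bash
python3 - <<'E'
from h import *
c=capture("top"); T=cloud(c); S=np.load("scene.npy")
a=c["frame"][...,::-1]
A=cv2.resize(a[245:335,270:460],None,fx=4,fy=4,interpolation=2); B=cv2.resize(a[150:280,95:205],None,fx=3,fy=3,interpolation=2)
h=max(A.shape[0],B.shape[0]); pad=lambda x:cv2.copyMakeBorder(x,0,h-x.shape[0],0,0,0)
o=np.hstack([pad(A),pad(B)]); cv2.imwrite("pics/crop.png",cv2.resize(o,(780,int(h*780/o.shape[1])))) 
def rect(P,cx,cy,r,z0,z1,n):
    p=P.reshape(-1,3); m=(np.hypot(p[:,0]-cx,p[:,1]-cy)<r)&(p[:,2]>z0)&(p[:,2]<z1); q=p[m]
    R=cv2.minAreaRect((q[:,:2]*1000).astype(np.float32)); print(n,len(q),np.round(R[0],1),np.round(R[1],1),round(R[2],1),"zmed",np.median(q[:,2]).round(4)); return q
for n,P in(("top",T),("scene",S)):
    rect(P,.427,-.128,.06,.062,.08,n+" packtop"); rect(P,.427,-.128,.065,.006,.015,n+" foot")
    rect(P,.427,-.128,.065,.005,.08,n+" all")
    rect(P,.5,.197,.14,.025,.034,n+" floor")
    q=rect(P,.56,.2,.075,.044,.052,n+" lips")
    for s in(1,-1):
        l=q[(q[:,1]-.197)*s>0]
        if len(l)>5: rect(l,.56,.2,.075,.044,.052,"  lip%d"%s)
    rect(P,.7,.17,.3,.07,.085,n+" scaletop")
E
```

```text
top packtop 684 [ 431.4 -134.2] [47.9 41.5] 30.0 zmed 0.069
top foot 879 [ 423.9 -120.9] [ 75.9 101.4] 29.7 zmed 0.012
top all 1629 [ 425. -123.] [ 76.  116.1] 30.3 zmed 0.0137
top floor 5874 [522.1 197.2] [159.7 185.8] 89.6 zmed 0.031
top lips 1148 [562.2 199.7] [105.9 115.4] 0.3 zmed 0.0496
  lip1 571 [561.9 227.9] [ 51.7 109.2] 86.2 zmed 0.0496
  lip-1 577 [571.2 155.2] [110.1  48.3] 20.1 zmed 0.0496
top scaletop 11900 [688.3 124.3] [475.2 295.7] 48.4 zmed 0.0792
scene packtop 444 [ 431.3 -133.9] [47.7 39.9] 30.1 zmed 0.0672
scene foot 535 [ 431.  -134.3] [76.7 70.2] 30.2 zmed 0.0103
scene all 1380 [ 431.  -134.3] [76.7 70.2] 30.2 zmed 0.0338
scene floor 3147 [515.2 198.3] [141.2 176.2] 89.6 zmed 0.0295
scene lips 840 [562.7 196.6] [109.9  94.9] 89.4 zmed 0.0481
  lip1 397 [563.2 237.2] [28.8 95. ] 89.2 zmed 0.0481
  lip-1 443 [571.7 156. ] [28.8 76.1] 89.4 zmed 0.0481
scene scaletop 12465 [718.1 117.2] [443.2 247.6] 70.6 zmed 0.0774
```

View pics/crop.png

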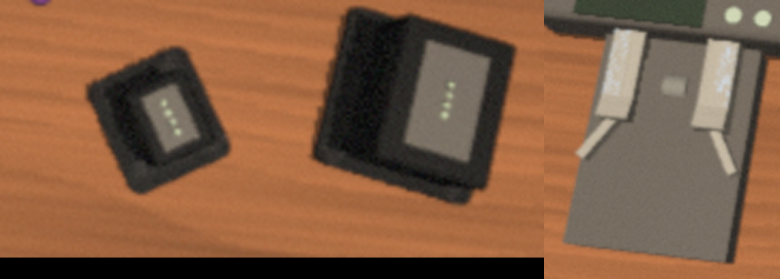

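The crop confirms it: the left thing is the small black flanged pack, and the big pack is to its right. The right panel shows the shoe with its roller between the lips. Next I refine the shoe axis.

```bash
python3 - <<'E'
from h import *
c=capture("top"); T=cloud(c); S=np.load("scene.npy")
g=c["frame"].astype(int).sum(2)
for n,P in(("top",T),("scene",S)):
    p=P.reshape(-1,3); z=p[:,2]; dz=.0012 if n=="top" else -.0002
    m=(abs(z-dz-.0485)<.002)&(abs(p[:,1]-.197)<.075)&(p[:,0]>.53)&(p[:,0]<.64); q=p[m]
    # lip y edges per x bin
    for x in np.arange(.54,.62,.01):
        y=np.sort(q[abs(q[:,0]-x)<.005,1]); 
        if len(y)>4:
            i=np.argmax(np.diff(y)); print(n,round(x,3),"inner",y[i].round(4),y[i+1].round(4),"mid",((y[i]+y[i+1])/2).round(4),"outer",y[0].round(4),y[-1].round(4))
    m=(abs(z-dz-.03)<.002)&(abs(p[:,1]-.197)<.03); print(n,"floor x range",np.percentile(p[m,0],[0,.5,99.5,100]).round(4))
    for x in(.44,.46,.48,.5):
        m=(abs(z-dz-.03)<.002)&(abs(p[:,0]-x)<.004); print(" floor y",x,p[m,1].min().round(4),p[m,1].max().round(4))
    for y in(.165,.235):
        for x in np.arange(.51,.61,.008):
            m=(abs(p[:,0]-x)<.004)&(abs(p[:,1]-y)<.01); print((round(x,3),(1000*np.nanmax(z[m])).round(1)) if m.any() else "",end=" ")
        print()
    m=(abs(z-.035)<.003+0*z)&(z>.0335+dz)&(abs(p[:,1]-.197)<.02)&(p[:,0]<.62)&(p[:,0]>.53)
    print(n,"roller",m.sum(),p[m].mean(0).round(4),np.ptp(p[m],axis=0).round(4) if m.any() else"")
    m=(abs(p[:,1]-.197)<.025)&(z>.06)&(p[:,0]<.7); print("scale front min x",np.percentile(p[m,0],[0,1,5]).round(4))
# brightness roller
m=(abs(T[...,1]-.197)<.015)&(T[...,0]>.545)&(T[...,0]<.605)
w=m&(g>np.median(g[m])+60); print("bright",w.sum(),T[w].mean(0).round(4),np.ptp(T[w],axis=0).round(4))
E
```

```text
top 0.54 inner 0.1676 0.2236 mid 0.1956 outer 0.143 0.2464
top 0.55 inner 0.1699 0.2234 mid 0.1966 outer 0.1428 0.2508
top 0.56 inner 0.1693 0.2241 mid 0.1967 outer 0.1426 0.2511
top 0.57 inner 0.1691 0.2235 mid 0.1963 outer 0.1427 0.2495
top 0.58 inner 0.1687 0.2243 mid 0.1965 outer 0.1423 0.2505
top 0.59 inner 0.1685 0.2231 mid 0.1958 outer 0.1421 0.2506
top 0.6 inner 0.1689 0.2232 mid 0.196 outer 0.1427 0.251
top 0.61 inner 0.2509 0.2715 mid 0.2612 outer 0.1232 0.2715
top floor x range [0.4292 0.4304 0.6142 0.6151]
 floor y 0.44 -0.5322 0.2673
 floor y 0.46 -0.5333 0.2669
 floor y 0.48 -0.5322 0.267
 floor y 0.5 -0.5328 0.2665
(np.float64(0.51), np.float64(35.5)) (np.float64(0.518), np.float64(35.3)) (np.float64(0.526), np.float64(33.4)) (np.float64(0.534), np.float64(56.2)) (np.float64(0.542), np.float64(56.0)) (np.float64(0.55), np.float64(53.0)) (np.float64(0.558), np.float64(51.7)) (np.float64(0.566), np.float64(51.2)) (np.float64(0.574), np.float64(52.8)) (np.float64(0.582), np.float64(52.2)) (np.float64(0.59), np.float64(52.0)) (np.float64(0.598), np.float64(52.5)) (np.float
[... 1716 characters left out ...]
t64(50.2)) (np.float64(0.606), np.float64(50.2)) 
(np.float64(0.51), np.float64(32.3)) (np.float64(0.518), np.float64(31.6)) (np.float64(0.526), np.float64(41.5)) (np.float64(0.534), np.float64(54.4)) (np.float64(0.542), np.float64(53.9)) (np.float64(0.55), np.float64(52.3)) (np.float64(0.558), np.float64(50.3)) (np.float64(0.566), np.float64(50.8)) (np.float64(0.574), np.float64(51.6)) (np.float64(0.582), np.float64(50.5)) (np.float64(0.59), np.float64(50.6)) (np.float64(0.598), np.float64(49.9)) (np.float64(0.606), np.float64(50.1)) 
scene roller 20 [0.5745 0.1936 0.0342] [0.0131 0.0148 0.0022]
scale front min x [0.6154 0.6163 0.621 ]
bright 74 [0.5724 0.1974 0.0348] [0.0139 0.0201 0.008 ]
```

>>> move_arm:
  motion:
    - {"slide": [-19.6,37.2,0]}
    - {"slide": [-19.6,37.2,0]}
    - {"slide": [-19.6,37.2,0]}
    - {"slide": [-19.6,37.2,0]}
    - {"slide": [-19.6,37.2,0]}
    - {"slide": [-19.6,37.2,0]}
    - {"slide": [-19.6,37.2,0]}
    - {"slide": [-19.6,37.2,0]}
    - {"slide": [-19.6,37.2,0]}
    - {"slide": [-19.6,37.2,0]}
    - {"slide": [-19.6,37.2,0]}
    - {"slide": [-19.6,37.2,0]}

```text
invalid input
```

>>> move_arm:
  motion:
    - {"slide": [-41,0.5,0]}
    - {"slide": [-41,0.5,0]}
    - {"slide": [-41,0.5,0]}
    - {"slide": [-41,0.5,0]}
    - {"slide": [-41,0.5,0]}
    - {"slide": [-41,0.5,0]}
    - {"slide": [-41,0.5,0]}
    - {"slide": [-41,0.5,0]}
    - {"slide": [-41,0.5,0]}
    - {"slide": [-41,0.5,0]}
    - {"slide": [-40,0.5,0]}

```text
invalid input
```

>>> move_arm:
  motion:
    - {"delta_rot": [0,0,8.4],"slide": [0,0,0]}
    - {"delta_rot": [0,0,8.4],"slide": [0,0,0]}
    - {"delta_rot": [0,0,8.4],"slide": [0,0,0]}
    - {"delta_rot": [0,0,8.4],"slide": [0,0,0]}
    - {"delta_rot": [0,0,8.4],"slide": [0,0,0]}
    - {"delta_rot": [0,0,8.4],"slide": [0,0,0]}
    - {"delta_rot": [0,0,8.4],"slide": [0,0,0]}
    - {"delta_rot": [0,0,8.4],"slide": [0,0,0]}
    - {"delta_rot": [0,0,8.4],"slide": [0,0,0]}
    - {"delta_rot": [0,0,8.4],"slide": [0,0,0]}
    - {"delta_rot": [0,0,8.4],"slide": [0,0,0]}
    - {"delta_rot": [0,0,8.4],"slide": [0,0,0]}
    - {"delta_rot": [0,0,8.4],"slide": [0,0,0]}
    - {"delta_rot": [0,0,8.4],"slide": [0,0,0]}
    - {"delta_rot": [0,0,8.4],"slide": [0,0,0]}
    - {"delta_rot": [0,0,8.0],"slide": [0,0,0]}
    - {"slide": [0,0,0]}

```text
invalid input
```

>>> move_arm:
  motion:
    - {"slide": [-19.6,37.2,0],"delta_rot": [0,0,0]}
    - {"slide": [-19.6,37.2,0],"delta_rot": [0,0,0]}
    - {"slide": [-19.6,37.2,0],"delta_rot": [0,0,0]}
    - {"slide": [-19.6,37.2,0],"delta_rot": [0,0,0]}
    - {"slide": [-19.6,37.2,0],"delta_rot": [0,0,0]}
    - {"slide": [-19.6,37.2,0],"delta_rot": [0,0,0]}
    - {"slide": [-19.6,37.2,0],"delta_rot": [0,0,0]}
    - {"slide": [-19.6,37.2,0],"delta_rot": [0,0,0]}
    - {"slide": [-19.6,37.2,0],"delta_rot": [0,0,0]}
    - {"slide": [-19.6,37.2,0],"delta_rot": [0,0,0]}
    - {"slide": [-19.6,37.2,0],"delta_rot": [0,0,0]}
    - {"slide": [-19.6,37.2,0],"delta_rot": [0,0,0]}

```text
t: 2.2
position: [0.5516, 0.2981, 0.2277]
tcp_rot: [-2.509, -1.89, -0.001]
contact_force: [0.2, 1.4, 0.6]
opening: 1.003
```

>>> move_arm:
  motion:
    - {"slide": [-41,0.7,0],"delta_rot": [0,0,0]}
    - {"slide": [-41,0.7,0],"delta_rot": [0,0,0]}
    - {"slide": [-41,0.7,0],"delta_rot": [0,0,0]}
    - {"slide": [-41,0.7,0],"delta_rot": [0,0,0]}
    - {"slide": [-41,0.7,0],"delta_rot": [0,0,0]}
    - {"slide": [-41,0.7,0],"delta_rot": [0,0,0]}
    - {"slide": [-41,0.7,0],"delta_rot": [0,0,0]}
    - {"slide": [-41,0.7,0],"delta_rot": [0,0,0]}
    - {"slide": [-41,0.7,0],"delta_rot": [0,0,0]}
    - {"slide": [-41,0.7,0],"delta_rot": [0,0,0]}
    - {"slide": [-40,0.7,0],"delta_rot": [0,0,0]}

```text
t: 3.3
position: [0.4329, -0.1368, 0.2278]
tcp_rot: [2.509, 1.89, 0.001]
contact_force: [1.6, -0.2, -0.6]
opening: 0.997
```

>>> move_arm:
  motion:
    - {"delta_rot": [0,0,8.4],"slide": [0,0,0]}
    - {"delta_rot": [0,0,8.4],"slide": [0,0,0]}
    - {"delta_rot": [0,0,8.4],"slide": [0,0,0]}
    - {"delta_rot": [0,0,8.4],"slide": [0,0,0]}
    - {"delta_rot": [0,0,8.4],"slide": [0,0,0]}
    - {"delta_rot": [0,0,8.4],"slide": [0,0,0]}
    - {"delta_rot": [0,0,8.4],"slide": [0,0,0]}
    - {"delta_rot": [0,0,8.4],"slide": [0,0,0]}
    - {"delta_rot": [0,0,8.4],"slide": [0,0,0]}
    - {"delta_rot": [0,0,8.4],"slide": [0,0,0]}
    - {"delta_rot": [0,0,8.4],"slide": [0,0,0]}
    - {"delta_rot": [0,0,8.4],"slide": [0,0,0]}
    - {"delta_rot": [0,0,8.4],"slide": [0,0,0]}
    - {"delta_rot": [0,0,8.4],"slide": [0,0,0]}
    - {"delta_rot": [0,0,8.4],"slide": [0,0,0]}
    - {"delta_rot": [0,0,8.0],"slide": [0,0,0]}
    - {"slide": [0,0,0],"delta_rot": [0,0,0]}

```text
t: 5.0
position: [0.4336, -0.1352, 0.2276]
tcp_rot: [-2.718, 1.575, -0.0]
contact_force: [-0.3, -0.2, -1.3]
opening: 0.996
```

```bash
python3 - <<'E'
from h import *
from scipy.spatial.transform import Rotation as R
o=get_obs(); M=R.from_rotvec(o["tcp_rot"]).as_matrix(); print(o["t"],o["position"],"yaw",np.degrees(np.arctan2(M[1,0],M[0,0])),"z",M[:,2],o["qpos"])
c=capture("wrist"); save(c,"w1.png"); P=cloud(c).reshape(-1,3)
for z0,z1 in((.06,.075),(.005,.016)):
    q=P[(np.hypot(P[:,0]-.431,P[:,1]+.134)<.065)&(P[:,2]>z0)&(P[:,2]<z1)]
    if len(q)>9:print(len(q),cv2.minAreaRect((q[:,:2]*1000).astype(np.float32)),np.median(q[:,2]))
E
```

```text
5.0 [ 0.43362537 -0.1352375   0.2276133 ] yaw -60.18973874912523 z [ 2.61371236e-04  6.68281776e-05 -9.99999964e-01] [-0.43977357  0.04532934  0.62966905  2.10808729 -0.03191805  0.99684859
 -0.84377513]
1793 ((431.802734375, -133.12176513671875), (46.78387451171875, 41.87870407104492), 29.324033737182617) 0.06810922060362895
1712 ((431.0881652832031, -133.46585083007812), (76.20118713378906, 70.034912109375), 29.75382423400879) 0.011086194694999413
```

>>> move_arm:
  motion:
    - {"slide": [-2.5,1.5,30],"delta_rot": [0,0,0]}
    - {"slide": [0,0,35],"delta_rot": [0,0,0]}
    - {"slide": [0,0,35],"delta_rot": [0,0,0]}
    - {"slide": [0,0,35],"delta_rot": [0,0,0]}
    - {"slide": [0,0,25],"delta_rot": [0,0,0]}
    - {"slide": [0,0,12.5],"delta_rot": [0,0,0]}
    - {"slide": [0,0,0],"delta_rot": [0,0,0]}

```text
t: 5.75
position: [0.4303, -0.1339, 0.0541]
tcp_rot: [2.721, -1.568, -0.003]
contact_force: [0.0, 0.1, 0.2]
opening: 0.998
```

>>> move_arm:
  motion:
    - {"slide": [0,0,0],"delta_rot": [0,0,0]}
    - {"slide": [0,0,0],"delta_rot": [0,0,0]}
    - {"slide": [0,0,0],"delta_rot": [0,0,0]}
    - {"slide": [0,0,0],"delta_rot": [0,0,0]}
    - {"slide": [0,0,0],"delta_rot": [0,0,0]}
    - {"slide": [0,0,0],"delta_rot": [0,0,0]}
    - {"slide": [0,0,0],"delta_rot": [0,0,0]}
    - {"slide": [0,0,0],"delta_rot": [0,0,0]}
  gripper: 0.2
  force: 30

```text
t: 6.55
position: [0.4309, -0.1337, 0.055]
tcp_rot: [-2.72, 1.571, 0.001]
contact_force: [-1.2, 2.3, 4.5]
opening: 0.424
```

>>> move_arm:
  motion:
    - {"slide": [0,0,-15],"delta_rot": [0,0,0]}
    - {"slide": [0,0,-30],"delta_rot": [0,0,0]}
    - {"slide": [0,0,-35],"delta_rot": [0,0,0]}
    - {"slide": [0,0,-30],"delta_rot": [0,0,0]}
    - {"slide": [0,0,0],"delta_rot": [0,0,0]}

```text
t: 7.05
position: [0.4326, -0.1341, 0.1677]
tcp_rot: [-2.718, 1.57, -0.006]
contact_force: [-0.7, 0.7, -6.1]
opening: 0.424
```

>>> move_arm:
  motion:
    - {"slide": [-14.7,-11.2,0],"delta_rot": [0,0,0]}
    - {"slide": [-29.5,-22.5,0],"delta_rot": [0,0,0]}
    - {"slide": [-29.5,-22.5,0],"delta_rot": [0,0,0]}
    - {"slide": [-29.5,-22.5,0],"delta_rot": [0,0,0]}
    - {"slide": [-29.5,-22.5,0],"delta_rot": [0,0,0]}
    - {"slide": [-29.5,-22.5,0],"delta_rot": [0,0,0]}
    - {"slide": [-29.5,-22.5,0],"delta_rot": [0,0,0]}
    - {"slide": [-29.5,-22.5,0],"delta_rot": [0,0,0]}
    - {"slide": [-29.5,-22.5,0],"delta_rot": [0,0,0]}
    - {"slide": [-14.7,-11.2,0],"delta_rot": [0,0,0]}
    - {"slide": [0,0,0],"delta_rot": [0,0,7.6]}
    - {"slide": [0,0,0],"delta_rot": [0,0,7.6]}
    - {"slide": [0,0,0],"delta_rot": [0,0,7.6]}
    - {"slide": [0,0,0],"delta_rot": [0,0,7.6]}
    - {"slide": [0,0,0],"delta_rot": [0,0,0]}

```text
t: 8.55
position: [0.4732, 0.1966, 0.1637]
tcp_rot: [2.209, -2.231, -0.0]
contact_force: [0.4, 1.0, -5.2]
opening: 0.425
```

```bash
python3 - <<'E'
from h import *
from scipy.spatial.transform import Rotation as R
o=get_obs(); M=R.from_rotvec(o["tcp_rot"]).as_matrix(); print(o["t"],o["position"],"yaw",np.degrees(np.arctan2(M[1,0],M[0,0])),"z",M[:,2],o["opening"],o["contact_force"])
c=capture("scene"); save(c,"s2.png",(250,60,560,330),2.4)
E
```

```text
8.55 [0.47323507 0.19659138 0.16365267] yaw -90.59055334859427 z [-0.00151392 -0.00130634 -0.999998  ] 0.42464234555324737 [ 0.38299507  1.02061273 -5.1945229 ]
```

View pics/s2.png

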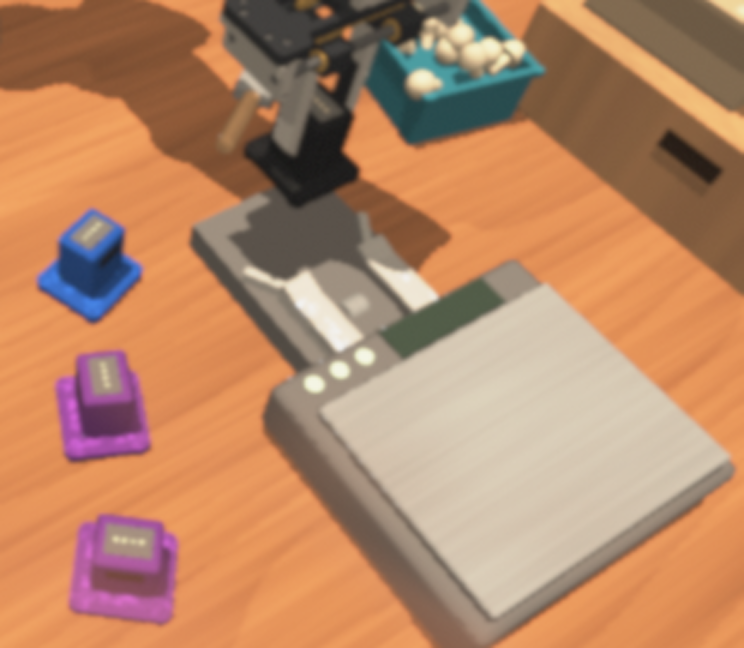

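The pack hangs level and aligned over the landing, at crop pixel (300,170). Lowering it now.

>>> move_arm:
  motion:
    - {"slide": [-0.8,0,20],"delta_rot": [0,0,0]}
    - {"slide": [0,0,25],"delta_rot": [0,0,0]}
    - {"slide": [0,0,20],"delta_rot": [0,0,0]}
    - {"slide": [0,0,8],"delta_rot": [0,0,0]}
    - {"slide": [0,0,2],"delta_rot": [0,0,0]}
    - {"slide": [0,0,0],"delta_rot": [0,0,0]}

```text
t: 9.2
position: [0.474, 0.1978, 0.0902]
tcp_rot: [2.214, -2.229, 0.0]
contact_force: [0.5, 0.3, -4.9]
opening: 0.423
```

>>> move_arm:
  motion:
    - {"slide": [0,0,1.5],"delta_rot": [0,0,0]}
    - {"slide": [0,0,1.5],"delta_rot": [0,0,0]}
    - {"slide": [0,0,0],"delta_rot": [0,0,0]}
    - {"slide": [0,0,0],"delta_rot": [0,0,0]}

```text
t: 9.6
position: [0.4739, 0.1981, 0.0872]
tcp_rot: [-2.213, 2.229, 0.0]
contact_force: [0.2, -0.4, -4.6]
opening: 0.422
```

>>> move_arm:
  motion:
    - {"slide": [0,0,1],"delta_rot": [0,0,0]}
    - {"slide": [0,0,1],"delta_rot": [0,0,0]}
    - {"slide": [0,0,0],"delta_rot": [0,0,0]}
    - {"slide": [0,0,0],"delta_rot": [0,0,0]}

```text
t: 10.0
position: [0.4739, 0.198, 0.085]
tcp_rot: [-2.213, 2.23, 0.0]
contact_force: [1.0, -1.1, -2.0]
opening: 0.424
```

>>> move_arm:
  motion:
    - {"slide": [0,-3,0.4],"delta_rot": [0,0,0]}
    - {"slide": [0.1,-7,0],"delta_rot": [0,0,0]}
    - {"slide": [0.1,-7,0],"delta_rot": [0,0,0]}
    - {"slide": [0.1,-7,0],"delta_rot": [0,0,0]}
    - {"slide": [0.1,-7,0],"delta_rot": [0,0,0]}
    - {"slide": [0.1,-7,0],"delta_rot": [0,0,0]}
    - {"slide": [0,-7,0],"delta_rot": [0,0,0]}
    - {"slide": [0,-7,0],"delta_rot": [0,0,0]}
    - {"slide": [0,-4,0],"delta_rot": [0,0,0]}
    - {"slide": [0,0,0],"delta_rot": [0,0,0]}

```text
t: 11.0
position: [0.5305, 0.1972, 0.085]
tcp_rot: [-2.212, 2.23, 0.0]
contact_force: [-0.7, 0.2, 6.1]
opening: 0.425
```

>>> move_arm:
  motion:
    - {"slide": [0,-5,0],"delta_rot": [0,0,0]}
    - {"slide": [0,-5,0],"delta_rot": [0,0,0]}
    - {"slide": [0,-5,0],"delta_rot": [0,0,0]}
    - {"slide": [0,-5,0],"delta_rot": [0,0,0]}
    - {"slide": [0,-5,0],"delta_rot": [0,0,0]}
    - {"slide": [0,-4,0],"delta_rot": [0,0,0]}
    - {"slide": [0,-4,0],"delta_rot": [0,0,0]}
    - {"slide": [0,-3,0],"delta_rot": [0,0,0]}
    - {"slide": [0,-3,0],"delta_rot": [0,0,0]}
    - {"slide": [0,0,0],"delta_rot": [0,0,0]}

```text
t: 12.0
position: [0.5698, 0.1969, 0.0851]
tcp_rot: [-2.212, 2.229, -0.001]
contact_force: [2.8, -0.1, 6.5]
opening: 0.421
```

>>> move_arm:
  motion:
    - {"slide": [0,-1.5,0],"delta_rot": [0,0,0]}
    - {"slide": [0,-1.5,0],"delta_rot": [0,0,0]}
    - {"slide": [0,-1,0],"delta_rot": [0,0,0]}
    - {"slide": [0,-1,0],"delta_rot": [0,0,0]}
    - {"slide": [0,0,0],"delta_rot": [0,0,0]}

```text
t: 12.5
position: [0.5736, 0.1969, 0.085]
tcp_rot: [2.213, -2.23, -0.001]
contact_force: [-4.9, 0.5, 12.3]
opening: 0.422
```

>>> move_arm:
  motion:
    - {"slide": [0,-1,0],"delta_rot": [0,0,0]}
    - {"slide": [0,-1,0],"delta_rot": [0,0,0]}
    - {"slide": [0,0,0],"delta_rot": [0,0,0]}

```text
t: 12.8
position: [0.5754, 0.197, 0.085]
tcp_rot: [2.213, -2.229, -0.002]
contact_force: [-8.3, 0.4, 15.0]
opening: 0.423
```

>>> move_arm:
  motion:
    - {"slide": [0,-1,0],"delta_rot": [0,0,0]}
    - {"slide": [0,-1,0],"delta_rot": [0,0,0]}
    - {"slide": [0,0,0],"delta_rot": [0,0,0]}

```text
t: 13.1
position: [0.5757, 0.197, 0.0851]
tcp_rot: [2.211, -2.228, -0.006]
contact_force: [-20.2, -0.7, 27.4]
opening: 0.426
```

>>> move_arm:
  motion:
    - {"slide": [0,-1,0],"delta_rot": [0,0,0]}
    - {"slide": [0,0,0],"delta_rot": [0,0,0]}

```text
t: 13.3
position: [0.5759, 0.197, 0.0852]
tcp_rot: [2.211, -2.226, -0.007]
contact_force: [-25.6, -1.1, 34.7]
opening: 0.423
```

```bash
python3 - <<'E'
from h import *
o=get_obs();print(o["t"],o["position"],o["contact_force"])
c=capture("scene"); P=cloud(c).reshape(-1,3); save(c,"s3.png",(300,100,500,250),3.5)
q=P[(np.hypot(P[:,0]-.575,P[:,1]-.197)<.04)&(P[:,2]>.09)&(P[:,2]<.104)]
print(len(q),cv2.minAreaRect((q[:,:2]*1000).astype(np.float32)),np.median(q,axis=0))
E
```

```text
13.3 [0.57586993 0.19703924 0.08517058] [-25.64998994  -1.07690029  34.72753166]
294 ((584.3088989257812, 194.90777587890625), (63.9652099609375, 31.432401657104492), 87.84451293945312) [0.58662272 0.19360708 0.0969694 ]
```

View pics/s3.png

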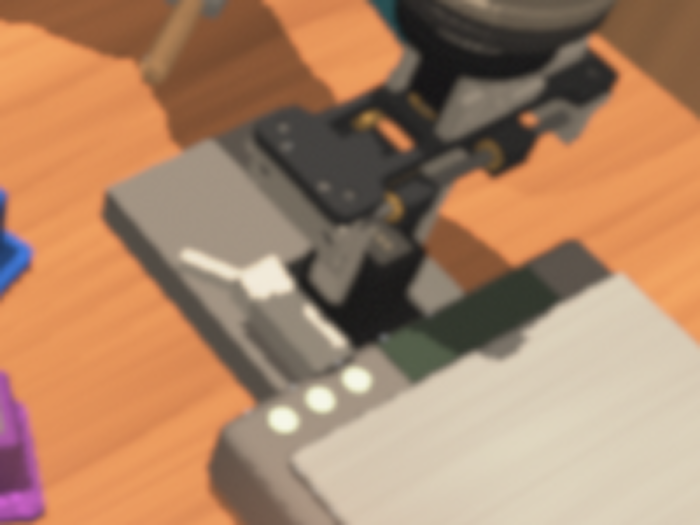

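Motion stopped at TCP x ≈ 0.576, against the stop, with 25 N of push. The picture shows the foot under the lips next to the scale. I relieve the push, let go and lift off.

>>> move_arm:
  motion:
    - {"slide": [0,1.5,-0.3],"delta_rot": [0,0,0]}
    - {"slide": [0,1,0],"delta_rot": [0,0,0]}
    - {"slide": [0,0,0],"delta_rot": [0,0,0]}
    - {"slide": [0,0,0],"delta_rot": [0,0,0]}

```text
t: 13.75
position: [0.5755, 0.197, 0.0851]
tcp_rot: [2.213, -2.229, -0.002]
contact_force: [-8.6, 0.1, 11.4]
opening: 0.426
```

>>> move_arm:
  motion:
    - {"slide": [0,0,0],"delta_rot": [0,0,0]}
    - {"slide": [0,0,0],"delta_rot": [0,0,0]}
    - {"slide": [0,0,0],"delta_rot": [0,0,0]}
    - {"slide": [0,0,0],"delta_rot": [0,0,0]}
    - {"slide": [0,0,0],"delta_rot": [0,0,0]}
    - {"slide": [0,0,0],"delta_rot": [0,0,0]}
    - {"slide": [0,0,-15],"delta_rot": [0,0,0]}
    - {"slide": [0,0,-30],"delta_rot": [0,0,0]}
    - {"slide": [0,0,-40],"delta_rot": [0,0,0]}
    - {"slide": [0,0,-40],"delta_rot": [0,0,0]}
    - {"slide": [0,0,-30],"delta_rot": [0,0,0]}
    - {"slide": [0,25,0],"delta_rot": [0,0,0]}
    - {"slide": [0,40,0],"delta_rot": [0,0,0]}
    - {"slide": [0,0,0],"delta_rot": [0,0,0]}
  gripper: 1.0

```text
t: 15.15
position: [0.5079, 0.1971, 0.2409]
tcp_rot: [-2.214, 2.229, 0.003]
contact_force: [0.9, 0.3, 0.3]
opening: 1.0
```

```bash
python3 - <<'E'
from h import *
o=get_obs();print(o["t"],o["position"],o["contact_force"],o["opening"])
for n in("scene","wrist","top"):
    c=capture(n); P=cloud(c).reshape(-1,3)
    if n=="scene": save(c,"s4.png",(300,100,500,250),3.5)
    q=P[(np.hypot(P[:,0]-.575,P[:,1]-.197)<.045)&(P[:,2]>.09)&(P[:,2]<.106)]
    if len(q)>9: print(n,len(q),cv2.minAreaRect((q[:,:2]*1000).astype(np.float32)),np.median(q,axis=0))
    q=P[(np.hypot(P[:,0]-.45,P[:,1]+.28)<.09)&(P[:,2]>.07)&(P[:,2]<.09)]
    if len(q)>9: print(" big",len(q),np.median(q,axis=0))
E
```

```text
15.15 [0.50788334 0.19707052 0.24087638] [0.85196695 0.26314462 0.26519486] 0.9999797603066364
scene 451 ((575.4946899414062, 195.08486938476562), (40.03114318847656, 47.811317443847656), 89.11443328857422) [0.5774683  0.19206222 0.09712037]
 big 1754 [ 0.46139437 -0.29230805  0.07541116]
wrist 2256 ((576.03662109375, 196.201904296875), (41.53315734863281, 47.30094909667969), 89.64569091796875) [0.57644073 0.19619204 0.09815363]
top 502 ((576.3873291015625, 189.7316436767578), (31.290681838989258, 48.89678955078125), 89.95886993408203) [0.57579704 0.18806924 0.0990342 ]
 big 2196 [ 0.45646762 -0.29017311  0.07700335]
```

View pics/s4.png

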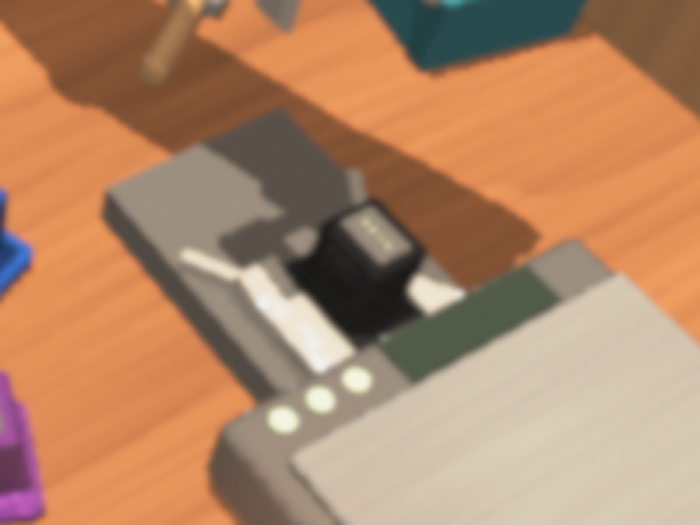

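The pack sits upright under both lips and against the scale, at about (370,270) in the crop, and the gripper is clear.

```bash
python3 -c "
from workcell import *
print(close_job())"
```

```text
the job is handed in; nothing more can be done
None
```

The small black flanged pack is in the scale's battery shoe. I set it down on the landing, slid it under the two lips until it stalled against the stop, released it, and handed the job in at about 15 s of the 45 s.

**Last checks:**
- **Along the rail:** two cameras put the pack's middle at x ≈ 0.5755–0.576 m. My estimate of home is 0.574 m, from the stop, the roller and where the pack stalled, so it sits about 1.5–2 mm past home against the 6 mm limit.
- **Across and yaw:** the wrist camera puts it within about 1 mm of the rail line (8 mm allowed) and within 1° of its direction.
- **Height:** the top of the pack reads about 97–98 mm above the table, and 98 mm is expected.
- **Gripper:** it is open and clear, with about 1 N or less on the wrist sensor.
- **Big pack:** I never went near it. I did not compare its position with a matching measurement from the start.

**Disagreement and gap:**
- The top camera gave a y about 6 mm lower. It saw only 31 mm of the 40 mm body width, so I relied on the other two cameras.
- I did not sense the detent click separately; the push rose to 25 N at the stop with no visible snap.

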